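Count along the drainer rail and park the cup in the third gap

ROBOT

A 6-joint arm with a two-finger parallel gripper is mounted at the origin on the work surface. World frame = base frame: x ahead of the robot, y to its left, z up, the work surface at z = 0. Lengths are in m, angles in rad, forces in N, time in s.
With the tool pointing down it reaches from about 0.225 to 0.875 m from the base axis. Payload 3.4 kg.
Tool frame: the origin (TCP) lies at the very end of the fingers, on their centre line; the grasp point (between the pads) lies 19 mm behind it; z points along the fingers, y is the direction in which the jaws open and shut (so a half turn about z gives the same grasp; the last joint's range is limited). The gripper opens to 85 mm and grips with 20 to 120 N. Pads are 22 mm wide; open, the fingers measure 114 mm over their backs; the gripper's body (76 mm by 85 mm) begins 54 mm behind the grasp point. The pads swing forward as they close: fully open they stand 13 mm farther back than shut.
Start: joints at [1.041, 0.276, 1.505, -0, 1.361, -0.121], TCP at [0.229, 0.528, 0.231] pointing down, gripper open.
Joint ranges: [-2.89, 2.89], [-0.75, 2.08], [0.22, 2.7], [-1.18, 4.32], [0.11, 2.71], [-2.7, 2.7]. Speed limits (rad/s): [2.57, 2.57, 3.14, 3.14, 3.14, 3.14].

INTERFACE

Orientations are given as a unit quaternion [w, x, y, z].
In Python, from rig import manip, viewer, job gives the robot as it stands.
- The arm moves only by the shell command python3 -m crank 'ROWS' [OPENING] [FORCE]. ROWS is JSON, a list of rows, each a list of 6 numbers: the shift along the tool's x, y, z in m, then the turn, a rotation vector about the tool's x, y, z in degrees. In form: [[dx, dy, dz, rx, ry, rz], ...]. A call has 1 to 20 rows; each row is the pose to reach, as a shift and turn from the pose measured when the call began, along the tool's axes at that moment; what a row does not reach only later rows make up. A row lasts 1/8 s, in which the tool goes at most 62.5 mm and 10.7 degrees, less where a joint would pass 70% of its speed; a pose out of reach is approached as far as the arm can. A call with a gripper value outside its range is refused whole. OPENING is the opening, from 0 (shut) to 1 (fully open), set as the call begins (- or left out, the last holds). The fingers move at their own pace and stop on an object; FORCE is the grip in N (left out, the last holds). Time passes only in rows, so rows that repeat a pose let the fingers close. It gives the time, the measured TCP pose, the force and the opening at its end, in the units of the state.
- manip.get_state(): the state, without advancing time (a new reading comes with each control period).
- viewer.get_image(name): name is "scene" or "side" or "wrist"; returns a dict with "frame" (400x640x3 uint8, blue, green, red), "range_z" (400x640 float32, m along the optical axis (not along the pixel's ray), 0 where there is no reading), "intrinsics" (3x3 intrinsics, pixels), "world_from_camera" (4x4, takes a point from camera to world coordinates); the wrist camera has in their place "mount" (4x4, takes a point from camera to tool coordinates, whose origin is the TCP and whose axes are the flange's). Camera axes: x right, y up, looking along -z (the intrinsics and any distortion apply to the point x, -y, -z); pixel columns grow to the right and rows downward; lengths in m; the calibration is good to about 2 mm. A picture is of the moment at which its call begins: read the wrist's pose just before it.
- job.sign_off(): hands the job in, once; it reports no verdict.
The state is a dict: "clock": time; "qpos": joint angles; "qd": joint speeds; "effort": joint torques, N m; "position": TCP position; "ee_rot": TCP orientation; "contact_force": force on the tool from outside, world axes, zero at the start; "moment": the same for the moment, N m; "width": finger opening in m.
Only numpy, scipy, OpenCV 4.12 (cv2) and the standard library are available. Lean on these libraries where they do the work, as an engineer would, in place of code of your own. Each camera call takes 0.05 s, during which the arm holds its last target. There are 200 camera calls.

TASK

Start at the end of the drainer where a spring clip pins the round lid, and run a fingertip along the top of the back rail behind the first, second and third gaps to count them. Then push the upside-down enamel cup from the drainer's front ledge into that third gap, fully home against the back wall, and draw back. Only push the cup, never lift or tip it, and leave the other dishes where they are.

Things in the scene. Friction and masses are not known exactly. Their poses are not given: they have to be found in the camera images.
- drainer: Plastic dish drainer (slate tray, pale hoops and rail), 214 mm deep (x), 460 wide (y), fixed on a green plank. Origin: centre of its underside, on the plank, 130 mm above the work surface. x points from its open front (robot side) to its back, y to its left end, z up. Floor flat, 14 mm above the origin. Six equal gaps side by side at the back, centres at y = +190, +114, +38, -38, -114, -190 mm. Corner posts to 68 mm.
- ledge (a point): Middle of the drainer's open front ledge, on its floor, at drainer x = -45 mm, y = 0. The ledge is flat from the low front lip (drainer x = -107 mm; lip top 10 mm above the floor) back to the gap mouths at x = +16 mm, and runs the whole width.
- back_wall (a point): Foot of the back wall's inner face, on the floor, at drainer x = +92 mm, y = 0; the wall rises 28 mm above the floor. The gaps are 69 mm clear and 76 mm deep, parted by five 7 mm thick hoops along x, tops 42 mm above the floor. A cup fully home in a gap has its centre 31 mm in front of this face.
- rail_a: The length of the back rail behind the first gap from the drainer's +y end (its left end as the robot sees it). 66 mm long along its y, 14 mm deep along its x, 10 mm thick. Origin: middle of its top face. Axes as the drainer's; its origin stands in the middle of the gap's width (drainer y = +190 mm), 100 mm behind the drainer's origin and 76 mm above the plank.
- rail_b: The length of the back rail behind the second gap from the drainer's +y end (its left end as the robot sees it). 66 mm long along its y, 14 mm deep along its x, 10 mm thick. Origin: middle of its top face. Axes as the drainer's; its origin stands in the middle of the gap's width (drainer y = +114 mm), 100 mm behind the drainer's origin and 76 mm above the plank.
- rail_c: The length of the back rail behind the third gap from the drainer's +y end (its left end as the robot sees it). 66 mm long along its y, 14 mm deep along its x, 10 mm thick. Origin: middle of its top face. Axes as the drainer's; its origin stands in the middle of the gap's width (drainer y = +38 mm), 100 mm behind the drainer's origin and 76 mm above the plank.
- rail_d: The length of the back rail behind the fourth gap from the drainer's +y end (its left end as the robot sees it). 66 mm long along its y, 14 mm deep along its x, 10 mm thick. Origin: middle of its top face. Axes as the drainer's; its origin stands in the middle of the gap's width (drainer y = -38 mm), 100 mm behind the drainer's origin and 76 mm above the plank.
- rail_e: The length of the back rail behind the fifth gap from the drainer's +y end (its left end as the robot sees it). 66 mm long along its y, 14 mm deep along its x, 10 mm thick. Origin: middle of its top face. Axes as the drainer's; its origin stands in the middle of the gap's width (drainer y = -114 mm), 100 mm behind the drainer's origin and 76 mm above the plank.
- rail_f: The length of the back rail behind the sixth gap from the drainer's +y end (its left end as the robot sees it). 66 mm long along its y, 14 mm deep along its x, 10 mm thick. Origin: middle of its top face. Axes as the drainer's; its origin stands in the middle of the gap's width (drainer y = -190 mm), 100 mm behind the drainer's origin and 76 mm above the plank.
- pinned_lid: White round plastic lid, 104 mm across, 7 mm thick, standing upright behind a lug at one back corner of the drainer, pinned there by a steel spring clip. It may be at either end: this end is where the count starts. Fixed. Origin: on the lug, drainer x = +98 mm, y = +262 or -262 mm, 32 mm above the plank; the lid is centred 22 mm above this origin and reaches 106 mm above the plank. A bare clip of the same kind sits on the other lug.
- cup: White enamel cup without handle, standing upside down on the drainer's front ledge; the one to push. 66 mm high, 62 mm across at the rim (down), 52 mm near the top; about 0.13 kg. Origin: centre of the rim, on the drainer's floor; z up.
- other_cup: A like enamel cup, upside down, already in the second gap from one end; leave alone. Origin as the cup's.
- jar: Glass jar with a steel lid, 54 mm across, 82 mm high, standing in the second gap from the other end; leave alone. Origin: centre of its underside.
- bowl: Stainless steel bowl, 170 mm across, 65 mm high, on the plank to the right of the drainer; leave alone. Origin: centre of its underside.
- mortar: Stone mortar, 130 mm across, 85 mm high, on the plank to the left of the drainer; leave alone. Origin: centre of its underside.
- pestle: Wooden pestle, 146 mm long along its x, 38 mm thick, lying on the plank beyond the mortar; leave alone. Origin: on the plank under its middle.
- rail (a joint): How far the whole back rail is pressed down, m: about 0.000 free, 0.006 at its stop. It is a springy plastic bar, about 0.8 N per mm, so a fingertip run 2 to 4 mm below its free height keeps touching; small rounded collars 1 mm proud part its six lengths.
Not all that is in view belongs to the job. Leave any purple look-alike of the cup alone.

How it is judged:
By the outcome, as a careful person would: the job done as asked, in the order asked, and still so for the second after the job is handed in, with the robot touching nothing.
It also fails if it takes over 72 s, if anything falls off the work surface, if the arm or the gripper's body presses on something with over 40 N, if the wrist force passes 120 N, or if a joint passes its speed limit or range.

## Working session

There is one attempt and no reset: what is moved stays moved. The work goes in short steps, Python scripts to look and compute and a shell command to move; the robot and the scene stay as the last step left them, time stands still between calls to the robot, and variables do not carry over. Pictures are saved under pics/ and viewed, about 8 in all and at most 12, crops included, and the job is handed in when it is done.

```bash
ls; mkdir -p pics; cat > h.py <<'E'
import numpy as np,cv2
from rig import manip,viewer,job
def cast(im,u,v,z):
    K=im["intrinsics"];T=im["world_from_camera"]
    d=np.linalg.inv(K)@[u,v,1];d=T[:3,:3]@[d[0],-d[1],-d[2]];o=T[:3,3]
    return o+d*(z-o[2])/d[2]
def cloud(im):
    K=im["intrinsics"];T=im["world_from_camera"];r=im["range_z"]
    v,u=np.indices(r.shape);p=np.stack([(u-K[0,2])/K[0,0]*r,-(v-K[1,2])/K[1,1]*r,-r],-1)
    return p@T[:3,:3].T+T[:3,3]
E
python3 - <<'E'
from h import *
s=manip.get_state();print({k:np.round(v,3) for k,v in s.items()})
for n in("scene","side"):
    im=viewer.get_image(n);cv2.imwrite(f"pics/{n}.png",im["frame"]);np.savez(f"{n}.npz",**im)
    print({k:v for k,v in im.items() if k not in("frame","range_z")})
E
```

```text
pics
{'clock': np.float64(0.0), 'qpos': array([ 1.041,  0.277,  1.506,  0.   ,  1.361, -0.121]), 'qd': array([ 0.003,  0.001,  0.001, -0.003, -0.001, -0.001]), 'effort': array([-0.0000e+00, -4.1677e+01, -2.4580e+01, -0.0000e+00,  1.1000e-02,
        0.0000e+00]), 'position': array([0.228, 0.527, 0.23 ]), 'ee_rot': array([-0.   ,  0.203,  0.979, -0.001]), 'contact_force': array([-0.043, -0.672, -0.366]), 'moment': array([ 0.04 ,  0.004, -0.049]), 'width': np.float64(0.085)}
{'intrinsics': array([[498.16308945,   0.        , 326.69090283],
       [  0.        , 498.16308945, 202.28977416],
       [  0.        ,   0.        ,   1.        ]]), 'world_from_camera': array([[-0.73736252, -0.45363522,  0.50051133,  1.4632544 ],
       [ 0.67513224, -0.47055925,  0.56812891,  1.08860539],
       [-0.02220305,  0.7568283 ,  0.65323652,  1.36515211],
       [ 0.        ,  0.        ,  0.        ,  1.        ]])}
{'intrinsics': array([[457.95644059,   0.        , 325.32933839],
       [  0.        , 457.95644059, 196.11131694],
       [  0.        ,   0.        ,   1.        ]]), 'world_from_camera': array([[ 0.99969475,  0.00803031, -0.02336484,  0.47260164],
       [-0.02262075,  0.6777912 , -0.73490638, -0.97187309],
       [ 0.00993495,  0.73521058,  0.67776596,  1.06805484],
       [ 0.        ,  0.        ,  0.        ,  1.        ]])}
```

View pics/scene.png

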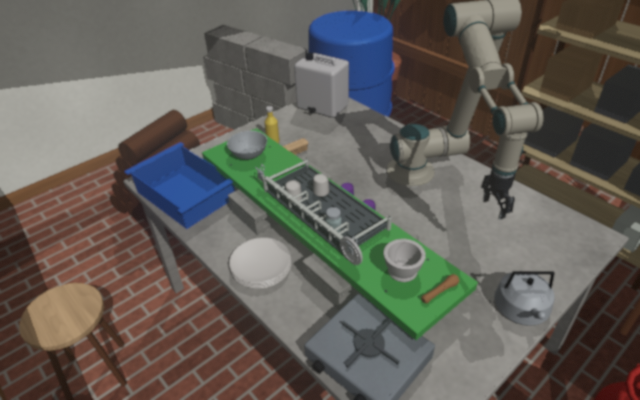

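View pics/side.png

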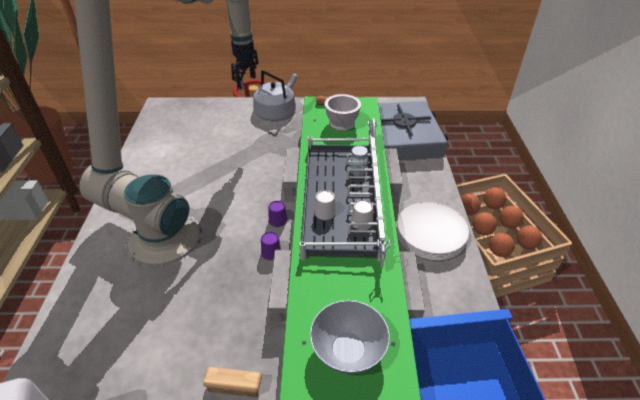

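Side view: the lid is edge-on at about (375,135), at the mortar end, so the count starts at the +y end. A bare clip sits at (376,295). 

Things that could be taken for the cup:
- white cup on the ledge (325,205)
- white cup in a gap (362,212)
- purple cups on the work surface (277,212) and (270,245)
- jar (359,157)

By the description I choose (325,205). Next I'll check it in one crop and measure.

```bash
cat > m.py <<'E'
from h import *
P=[];C=[]
for n in("side","scene"):
    im=dict(np.load(n+".npz"));p=cloud(im);f=im["frame"]
    if n=="side": cv2.imwrite("pics/crop.png",cv2.resize(f[90:310,260:420],None,fx=3.4,fy=2.7,interpolation=cv2.INTER_CUBIC)[:600])
    hsv=cv2.cvtColor(f,cv2.COLOR_BGR2HSV)
    ok=(im["range_z"]>0)&(p[...,0]>.3)&(p[...,0]<.9)&(np.abs(p[...,1])<.6)
    g=ok&(hsv[...,1]>120)&(abs(hsv[...,0].astype(int)-60)<15)
    print(n,"plank z",np.median(p[g][:,2]))
    pale=ok&(hsv[...,1]<60)&(hsv[...,2]>110)
    r=p[pale&(abs(p[...,2]-.206)<.007)]
    print(n,"rail-height pts",len(r),r.min(0),r.max(0))
    # line fit for back rail
    b=r[np.abs(r[:,1]-np.median(r[:,1]))<.3]
    np.save(n+"_r.npy",b)
    tr=b[:,:2]
    best=None;rng=np.random.default_rng(0)
    for _ in range(500):
        i,j=rng.choice(len(tr),2,False);d=tr[j]-tr[i];L=np.linalg.norm(d)
        if L<.1: continue
        d/=L;e=abs((tr-tr[i])@[-d[1],d[0]])<.008
        if best is None or e.sum()>best.sum(): best=e
    q=tr[best];vx,vy,x0,y0=cv2.fitLine(q.astype(np.float32),cv2.DIST_HUBER,0,.01,.01).ravel()
    if vy<0: vx,vy=-vx,-vy
    t=(q-[x0,y0])@[vx,vy]
    print("rail line dir",vx,vy,"yaw",np.degrees(np.arctan2(-vx,vy)),"pt",x0,y0,"ends",[x0+vx*t.min(),y0+vy*t.min()],[x0+vx*t.max(),y0+vy*t.max()],len(q))
    top=pale&(abs(p[...,2]-.210)<.006)
    nl,lab,st,ce=cv2.connectedComponentsWithStats(top.astype(np.uint8))
    for k in range(1,nl):
        if st[k,4]>25: print("  blob z~.21 px",ce[k].round(),st[k,4],"mean",p[lab==k].mean(0).round(3))
    # slate tray
    sl=ok&(abs(p[...,2]-.144)<.006)&(hsv[...,1]<100)&(hsv[...,2]<140)
    q=p[sl][:,:2];print("floor",len(q),np.percentile(q,[1,99],axis=0),cv2.minAreaRect(q.astype(np.float32)))
E
python3 m.py
```

```text
side plank z 0.12865891851991135
side rail-height pts 1273 [ 0.47628867 -0.24834102  0.19902531] [0.66675271 0.50085384 0.21299037]
rail line dir 0.042848893 0.99908155 yaw -2.4558125 pt 0.652239 0.039817434 ends [np.float64(0.6398747369699468), np.float64(-0.2484731377989738)] [np.float64(0.6615101315534453), np.float64(0.25598619202433537)] 559
  blob z~.21 px [343. 104.] 246 mean [0.575 0.437 0.212]
  blob z~.21 px [373. 138.] 27 mean [0.661 0.234 0.207]
  blob z~.21 px [374. 156.] 41 mean [0.655 0.145 0.206]
  blob z~.21 px [376. 180.] 38 mean [0.652 0.032 0.205]
  blob z~.21 px [325. 197.] 171 mean [ 0.501 -0.042  0.206]
  blob z~.21 px [363. 207.] 188 mean [ 0.603 -0.082  0.207]
  blob z~.21 px [381. 227.] 69 mean [ 0.644 -0.156  0.205]
  blob z~.21 px [383. 248.] 33 mean [ 0.639 -0.231  0.211]
floor 5092 [[ 0.44507737 -0.43326473]
 [ 0.64401165  0.39354979]] ((0.5499003529548645, 0.0577276349067688), (1.0120896100997925, 0.21380078792572021), 87.72293090820312)
scene plank z 0.12883086502353946
scene rail-height pts 926 [ 0.4730392  -0.52083323  0.19903786] [0.67301822 0.50184614 0.21291789]
rail line dir 0.04545453 0.9989664 yaw -2.6052501 pt 0.65293807 0.06345291 ends [np.float64(0.6414235043032256), np.float64(-0.1896057556519209)] [np.float64(0.6656889973153118), np.float64(0.3436835131415279)] 346
  blob z~.21 px [321. 179.] 91 mean [ 0.5   -0.036  0.207]
  blob z~.21 px [292. 186.] 78 mean [ 0.605 -0.077  0.208]
  blob z~.21 px [298. 203.] 31 mean [0.653 0.014 0.207]
  blob z~.21 px [312. 214.] 28 mean [0.655 0.091 0.207]
  blob z~.21 px [333. 231.] 53 mean [0.659 0.202 0.206]
  blob z~.21 px [405. 254.] 375 mean [0.57  0.438 0.212]
floor 2732 [[ 0.44002034 -0.46206175]
 [ 0.66709661  0.45310178]] ((0.5486524105072021, 0.03219884634017944), (1.084895133972168, 0.22497040033340454), 87.65042114257812)
```

View pics/crop.png

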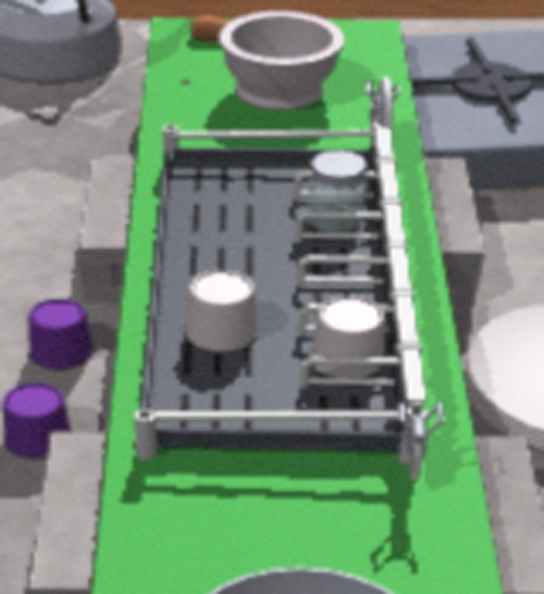

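The choice of cup is clear, at crop (220,310), standing on the ledge. Which end holds the lid is less clear, so I'll enlarge both ends in the scene view.

```bash
python3 - <<'E'
from h import *
f=cv2.imread("pics/scene.png");s=cv2.imread("pics/side.png")
a=cv2.resize(f[155:275,240:400],(800,600),interpolation=cv2.INTER_CUBIC);cv2.imwrite("pics/c2.png",a)
E
```

```text
(no output)
```

View pics/c2.png

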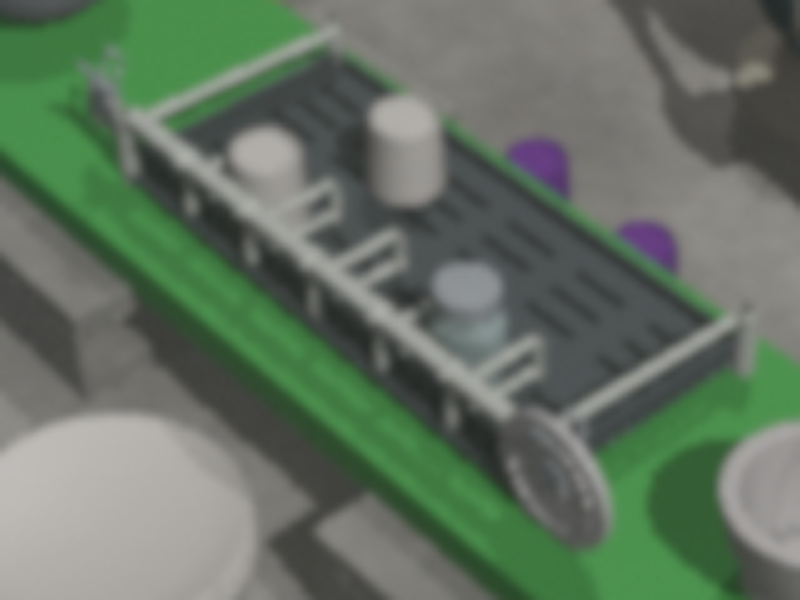

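The lid disc is at the mortar (+y) end, crop (555,480), and the bare clip is at the far end (100,85). The count therefore goes +y to −y over rails a, b, c, and the jar stands in gap 2. Now the drainer's centre along its width.

```bash
python3 - <<'E'
from h import *
yaw=np.radians(-2.5);X=np.array([np.cos(yaw),np.sin(yaw)]);Y=np.array([-X[1],X[0]])
for n in("side","scene"):
    im=dict(np.load(n+".npz"));p=cloud(im);f=im["frame"];hsv=cv2.cvtColor(f,cv2.COLOR_BGR2HSV)
    a=p[...,:2]@X;b=p[...,:2]@Y;z=p[...,2]
    pale=(hsv[...,1]<60)&(hsv[...,2]>110)
    box=(a>.42)&(a<.68)&(b>-.25)&(b<.36)
    h=pale&box&(abs(z-.184)<.006)&(a>.57)&(a<.625)
    print(n,"hoops b hist",[(round(e,3),c) for c,e in zip(*np.histogram(b[h],np.arange(-.25,.36,.01))) if c>2])
    h=pale&box&(z>.175)&(z<.207)&(a>.46)&(a<.62)
    print(" endbars",[(round(e,3),c) for c,e in zip(*np.histogram(b[h],np.arange(-.25,.36,.01))) if c>2])
    fl=box&(hsv[...,2]<130)&(hsv[...,1]<110)&(abs(z-.143)<.005)
    nl,lab,st,ce=cv2.connectedComponentsWithStats(fl.astype(np.uint8));k=1+st[1:,4].argmax();m=lab==k
    print(" floor a,b 0.5/99.5%",np.percentile(a[m],[.5,99.5]),np.percentile(b[m],[.5,99.5]))
    j=box&(abs(z-.226)<.005);nl,lab,st,ce=cv2.connectedComponentsWithStats(j.astype(np.uint8))
    for k in range(1,nl):
        if st[k,4]>12: print(" z.226",ce[k].round(),st[k,4],np.median(a[lab==k]),np.median(b[lab==k]),(b[lab==k]).min(),b[lab==k].max())
    for uv in ([(325,197),(363,207)] if n=="side" else [(321,179),(292,186)]):
        c=(abs(z-.209)<.004)&pale; nl,lab,st,ce=cv2.connectedComponentsWithStats(c.astype(np.uint8));k=lab[uv[1],uv[0]];m=lab==k
        print(" cup top a,b range",a[m].min(),a[m].max(),b[m].min(),b[m].max(),(a[m].min()+a[m].max())/2,(b[m].min()+b[m].max())/2)
E
```

```text
side hoops b hist [(np.float64(-0.18), np.int64(38)), (np.float64(-0.17), np.int64(16)), (np.float64(-0.1), np.int64(40)), (np.float64(-0.09), np.int64(19)), (np.float64(-0.08), np.int64(22)), (np.float64(-0.07), np.int64(8)), (np.float64(-0.03), np.int64(6)), (np.float64(-0.02), np.int64(6)), (np.float64(0.05), np.int64(31)), (np.float64(0.06), np.int64(5)), (np.float64(0.12), np.int64(5)), (np.float64(0.13), np.int64(29)), (np.float64(0.14), np.int64(4)), (np.float64(0.15), np.int64(10)), (np.float64(0.17), np.int64(3)), (np.float64(0.2), np.int64(3)), (np.float64(0.28), np.int64(21))]
 endbars [(np.float64(-0.18), np.int64(135)), (np.float64(-0.17), np.int64(43)), (np.float64(-0.1), np.int64(41)), (np.float64(-0.09), np.int64(49)), (np.float64(-0.08), np.int64(76)), (np.float64(-0.07), np.int64(41)), (np.float64(-0.06), np.int64(36)), (np.float64(-0.05), np.int64(111)), (np.float64(-0.04), np.int64(67)), (np.float64(-0.03), np.int64(55)), (np.float64(-0.02), np.int64(43)), (np.float64(-0.01), np.int64(31)), (np.float64(0.0), np.int64(16)), (np.float64(0.05), np.int64(29)), (np.flo
[... 1981 characters left out ...]
19), np.int64(45)), (np.float64(0.2), np.int64(19)), (np.float64(0.21), np.int64(23)), (np.float64(0.28), np.int64(57)), (np.float64(0.29), np.int64(29))]
 floor a,b 0.5/99.5% [0.43948308 0.59682653] [-0.17135216  0.25027845]
 z.226 [333. 212.] 98 0.6034782394555728 0.17781061490089256 0.15012348859614674 0.1998795444879869
 z.226 [351. 243.] 50 0.6554248874247782 0.3259890981650258 0.28882853951329995 0.3547641755528243
 cup top a,b range 0.47770408360292077 0.5259111617845692 -0.04007334131108478 0.014025852180585857 0.501807622693745 -0.013023744565249462
 cup top a,b range -2.265296397814565 1.8548934362293543 -2.2604963839463585 1.162564179773198 -0.20520148079260536 -0.5489661020865803
```

```bash
cat >> h.py <<'E'
from scipy.spatial.transform import Rotation as R
YAW=-2.5;A0=.550;B0=.057
def D():  # drainer frame
    M=R.from_euler('z',YAW,degrees=True).as_matrix();return M,M@[A0,B0,.129]
def go(x,y,z,ang):  # drainer mm; ang = angle of tool y in the drainer frame, deg
    s=manip.get_state();w,*q=s["ee_rot"];Rt=R.from_quat([*q,w])
    M,o=D();t=M@(np.array([x,y,z])/1000)+o
    c,sn=np.cos(np.radians(ang)),np.sin(np.radians(ang))
    G=R.from_matrix(M@np.array([[-sn,c,0],[c,sn,0],[0,0,-1.]]))
    print((x,y,z,ang),"world",t.round(4),"row",(Rt.inv().apply(t-s["position"])).round(4),(Rt.inv()*G).as_rotvec(degrees=True).round(1))
def where():
    s=manip.get_state();M,o=D();w,*q=s["ee_rot"];print("clock",s["clock"],"drainer mm",((s["position"]-o)@M*1000).round(1),"F",s["contact_force"].round(1),"q",s["qpos"].round(2),"w",s["width"])
E
python3 - <<'E'
from h import *
where();go(100,185,210,0)
E
```

```text
clock 0.1 drainer mm [-344.9  479.7  101.5] F [ 1.  -0.1 -0.3] q [ 1.04  0.28  1.51 -0.    1.36 -0.12] w 0.08542061123539037
(100, 185, 210, 0) world [0.6599 0.2134 0.339 ] row [-0.5208 -0.1166 -0.1084] [-0.1  0.  69.1]
```

```bash
python3 -m crank '[[0,0,-0.06,0,0,0],[-0.06,-0.013,-0.108,0,0,10],[-0.12,-0.027,-0.108,0,0,20],[-0.18,-0.04,-0.108,0,0,30],[-0.24,-0.054,-0.108,0,0,40],[-0.3,-0.067,-0.108,0,0,50],[-0.36,-0.08,-0.108,0,0,60],[-0.42,-0.094,-0.108,0,0,69],[-0.47,-0.105,-0.108,0,0,69],[-0.521,-0.117,-0.108,0,0,69],[-0.521,-0.117,-0.108,0,0,69],[-0.521,-0.117,-0.108,0,0,69],[-0.521,-0.117,-0.108,0,0,69]]' 0; python3 - <<'E'
from h import *
where();s=manip.get_state();im=viewer.get_image("wrist");np.savez("w1.npz",pos=s["position"],rot=s["ee_rot"],**im);cv2.imwrite("pics/w1.png",im["frame"]);print(im["mount"],im["intrinsics"],[k for k in im])
go(100,185,85,0)
E
```

```text
clock: 1.72
position: [0.6588, 0.214, 0.339]
ee_rot: [-0.0, 0.721, 0.693, -0.001]
contact_force: [-0.1, 0.1, -0.3]
width: -0.0001
clock 1.725 drainer mm [ 98.9 185.6 210. ] F [-0.1  0.1 -0.3] q [ 0.21  0.43  1.01 -0.    1.7   0.25] w -0.00012285708092184142
[[-1.83000300e-04  9.48815795e-01  3.15829945e-01  8.11363383e-02]
 [ 9.99999817e-01 -8.22009782e-06  6.04121388e-04 -1.00514781e-03]
 [ 5.75796068e-04  3.15829998e-01 -9.48815620e-01 -1.42220100e-01]
 [ 0.00000000e+00  0.00000000e+00  0.00000000e+00  1.00000000e+00]] [[341.84622998   0.         318.94506737]
 [  0.         341.84622998 198.70862005]
 [  0.           0.           1.        ]] ['frame', 'range_z', 'intrinsics', 'mount']
(100, 185, 85, 0) world [0.6599 0.2134 0.214 ] row [-0.0005  0.0012  0.1252] [-0.   0.1  0.2]
```

View pics/w1.png

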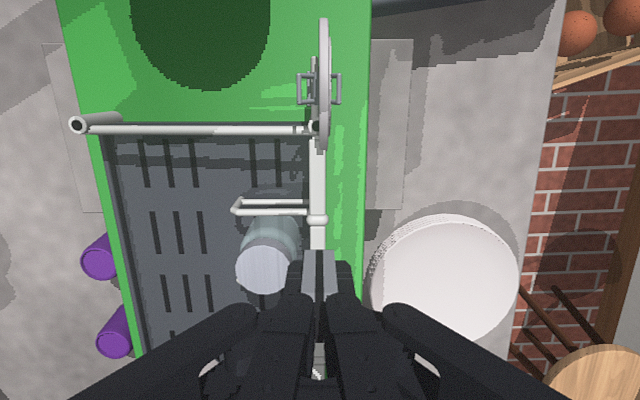

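Wrist view: lid and clip at (322,85), rail column about 317, collar between a and b at (317,219), jar at (265,265). I'll check these against the model.

```bash
python3 - <<'E'
from h import *
d=np.load("w1.npz");im=dict(d);w,*q=d["rot"];T=np.eye(4);T[:3,:3]=R.from_quat([*q,w]).as_matrix();T[:3,3]=d["pos"]
im["world_from_camera"]=T@d["mount"];p=cloud(im);M,o=D();L=(p-o)@M*1000
for r in(160,185,205,219,235):
    c=[u for u in range(300,335) if abs(L[r,u,2]-76)<5]
    if c: print(r,c[0],c[-1],L[r,c[0]].round(1),L[r,c[-1]].round(1),"med z",np.median(L[r,c,2]).round(1))
m=(L[...,2]>75)&(L[...,2]<125)&(L[...,1]>205)&(abs(L[...,0]-100)<30)
print("lid x,y,z range",np.percentile(L[m],[1,99],axis=0).round(0))
m=(abs(L[...,2]-96)<5)&(abs(L[...,0]-60)<40)&(abs(L[...,1]-114)<40);print("jar top",np.percentile(L[m],[1,99],axis=0).round(0))
E
```

```text
160 309 324 [ 89.3 208.   75.5] [101.6 207.9  75.1] med z 76.0
185 309 324 [ 89.2 186.4  75. ] [101.8 186.7  75.8] med z 75.9
205 309 324 [ 89.1 168.9  75.9] [101.9 169.2  76.6] med z 76.3
219 306 327 [ 86.3 155.1  73.8] [104.7 155.1  73.7] med z 76.3
235 309 324 [ 88.8 139.8  73.8] [102.1 140.5  75.2] med z 75.9
lid x,y,z range [[ 82. 207.  75.]
 [112. 309. 107.]]
jar top [[ 28.  96.  92.]
 [ 70. 141.  98.]]
```

```bash
sed -i 's/A0=.550;B0=.057/A0=.547;B0=.059/' h.py; python3 - <<'E'
from h import *
go(100,185,80,0);go(100,185,73,0)
E
```

```text
(100, 185, 80, 0) world [0.657  0.2155 0.209 ] row [ 0.0015 -0.0018  0.1302] [-0.   0.1  0.2]
(100, 185, 73, 0) world [0.657  0.2155 0.202 ] row [ 0.0015 -0.0018  0.1372] [-0.   0.1  0.2]
```

```bash
python3 -m crank '[[0.001,-0.002,0.05,0,0,0.2],[0.001,-0.002,0.1,0,0,0.2],[0.001,-0.002,0.126,0,0,0.2],[0.001,-0.002,0.132,0,0,0.2],[0.001,-0.002,0.137,0,0,0.2],[0.001,-0.002,0.137,0,0,0.2],[0.001,-0.002,0.137,0,0,0.2]]'; python3 - <<'E'
from h import *
where();go(100,185,73,0);go(100,36,73,0)
E
```

```text
clock: 2.65
position: [0.6574, 0.2155, 0.2038]
ee_rot: [0.001, 0.722, 0.691, 0.001]
contact_force: [0.1, 1.6, 0.5]
width: -0.0003
clock 2.65 drainer mm [100.4 184.9  74.8] F [0.1 1.6 0.5] q [ 0.22  0.47  1.28 -0.    1.4   0.26] w -0.0003082292046246475
(100, 185, 73, 0) world [0.657  0.2155 0.202 ] row [ 0.0001 -0.0004  0.0018] [ 0.1 -0.  -0. ]
(100, 36, 73, 0) world [0.6505 0.0667 0.202 ] row [-0.1489 -0.0004  0.0018] [ 0.1 -0.  -0. ]
```

```bash
python3 -m crank '[[0,0,0.003,0,0,0],[0,0,0.003,0,0,0],[0,0,0.003,0,0,0]]'; python3 - <<'E'
from h import *
where();go(100,185,73,0);go(100,34,73,0)
E
```

```text
clock: 3.02
position: [0.6576, 0.2155, 0.2013]
ee_rot: [0.001, 0.722, 0.691, 0.001]
contact_force: [-1.9, 0.3, 3.6]
width: -0.0001
clock 3.025 drainer mm [100.6 184.9  72.3] F [-1.9  0.3  3.6] q [ 0.22  0.47  1.28 -0.    1.39  0.26] w -0.00011644350464192144
(100, 185, 73, 0) world [0.657  0.2155 0.202 ] row [ 0.0001 -0.0006 -0.0007] [ 0.1 -0.  -0. ]
(100, 34, 73, 0) world [0.6504 0.0647 0.202 ] row [-0.1509 -0.0005 -0.0008] [ 0.1 -0.  -0. ]
```

```bash
python3 -m crank '[[-0.008,0,-0.0003,0,0,0],[-0.017,0,-0.0003,0,0,0],[-0.026,0,-0.0003,0,0,0],[-0.035,0,-0.0003,0,0,0],[-0.044,0,-0.0003,0,0,0],[-0.053,0,-0.0003,0,0,0],[-0.062,0,-0.0003,0,0,0],[-0.071,0,-0.0003,0,0,0],[-0.08,0,-0.0003,0,0,0]]'; python3 -c "
from h import *
where();go(100,36,72.5,0)"
```

```text
clock: 4.15
position: [0.654, 0.1349, 0.2015]
ee_rot: [0.001, 0.722, 0.691, 0.001]
contact_force: [-0.6, 2.3, 3.5]
width: 0.0002
clock 4.15 drainer mm [100.5 104.3  72.5] F [-0.6  2.3  3.5] q [ 0.1   0.43  1.34 -0.    1.37  0.14] w 0.00023292167528880066
(100, 36, 72.5, 0) world [0.6505 0.0667 0.2015] row [-0.0683 -0.0004 -0.    ] [ 0.1 -0.  -0. ]
```

```bash
python3 -m crank '[[-0.009,0,0,0,0,0],[-0.018,0,0,0,0,0],[-0.027,0,0,0,0,0],[-0.036,0,0,0,0,0],[-0.045,0,0,0,0,0],[-0.054,0,0,0,0,0],[-0.062,0,0,0,0,0],[-0.068,0,0,0,0,0],[-0.068,0,0,0,0,0]]'; python3 -c "
from h import *
where()"; python3 -m crank '[[0,0,-0.03,0,0,0],[0,0,-0.08,0,0,0],[0,0,-0.11,0,0,0],[0,0,-0.11,0,0,0]]'; python3 -c "
from h import *
where();go(-45,-145,180,0)"
```

```text
clock: 5.28
position: [0.6509, 0.0656, 0.2015]
ee_rot: [0.001, 0.723, 0.691, 0.0]
contact_force: [0.6, -0.4, 3.3]
width: -0.0001
clock 5.275 drainer mm [100.4  34.9  72.5] F [ 0.6 -0.4  3.3] q [-0.    0.41  1.37 -0.    1.35  0.04] w -0.00012611362243142546
clock: 5.78
position: [0.6516, 0.0653, 0.3136]
ee_rot: [0.003, 0.723, 0.691, 0.001]
contact_force: [-0.1, -1.0, -1.0]
width: 0.0003
clock 5.775 drainer mm [101.1  34.7 184.6] F [-0.1 -1.  -1. ] q [-0.    0.37  1.17 -0.    1.6   0.04] w 0.0003267225372411788
(-45, -145, 180, 0) world [ 0.4978 -0.1078  0.309 ] row [-0.1798 -0.146   0.0042] [ 0.4  0.2 -0.1]
```

```bash
python3 -m crank '[[-0.045,-0.036,0.004,0,0,0],[-0.09,-0.073,0.004,0,0,0],[-0.135,-0.11,0.004,0,0,0],[-0.18,-0.146,0.004,0,0,0],[-0.18,-0.146,0.004,0,0,0],[-0.18,-0.146,0.004,0,0,0]]' 0.28; python3 - <<'E'
from h import *
where();s=manip.get_state();im=viewer.get_image("wrist");cv2.imwrite("pics/w2.png",im["frame"])
w,*q=s["ee_rot"];T=np.eye(4);T[:3,:3]=R.from_quat([*q,w]).as_matrix();T[:3,3]=s["position"]
im["world_from_camera"]=T@im["mount"];M,o=D();L=(cloud(im)-o)@M*1000
hsv=cv2.cvtColor(im["frame"],cv2.COLOR_BGR2HSV)
m=(abs(L[...,2]-80)<4)&(abs(L[...,0]+45)<50)&(abs(L[...,1]+75)<60)
n,lab,st,c=cv2.connectedComponentsWithStats(m.astype(np.uint8));k=1+st[1:,4].argmax();q=L[lab==k]
print("cup top",c[k],len(q),q.min(0).round(1),q.max(0).round(1),((q.min(0)+q.max(0))/2).round(1))
m=(abs(L[...,2]-14)<3)&(abs(L[...,0]+45)<55)&(abs(L[...,1]+20)<100);print("floor z",np.median(L[m][:,2]))
go(-45,-135,28,0)
E
```

```text
clock: 6.52
position: [0.4974, -0.1079, 0.3079]
ee_rot: [0.002, 0.723, 0.691, 0.001]
contact_force: [0.6, -0.5, 0.1]
width: 0.0241
clock 6.525 drainer mm [ -45.4 -145.1  178.9] F [ 0.6 -0.5  0.1] q [-0.35  0.14  1.5  -0.    1.5  -0.3 ] w 0.02414564699948079
cup top [315.93067005 102.16677235] 4731 [ -74.3 -102.8   76. ] [-21.7 -49.6  82.2] [-48.  -76.2  79.1]
floor z 14.593412257276366
(-45, -135, 28, 0) world [ 0.4982 -0.0978  0.157 ] row [ 0.01   -0.0009  0.151 ] [ 0.3  0.1 -0. ]
```

View pics/w2.png

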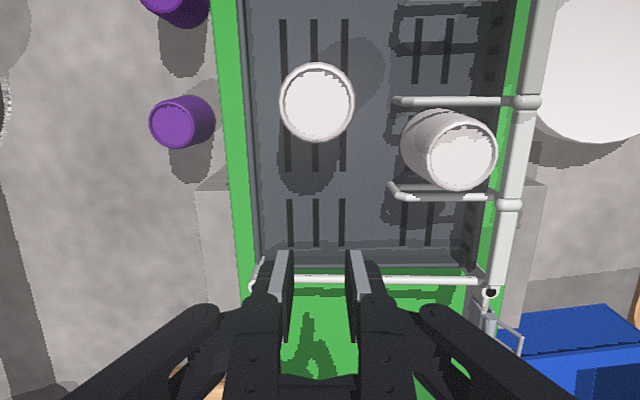

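Wrist view: the cup top is at (316,102), measured at drainer (−48, −76), z 79–80 as expected. The lid end and gap layout agree. Next I lower beside the cup and push it left.

```bash
python3 -m crank '[[0.005,-0.003,0.06,0,0,0],[0.005,-0.003,0.11,0,0,0],[0.005,-0.003,0.149,0,0,0],[0.005,-0.003,0.149,0,0,0],[0.005,-0.003,0.149,0,0,0]]'; python3 -c "
from h import *
where();go(-48,-2,30,0)"
```

```text
clock: 7.2
position: [0.4974, -0.1024, 0.1601]
ee_rot: [0.003, 0.722, 0.692, 0.001]
contact_force: [-0.2, 0.2, -0.4]
width: 0.024
clock 7.2 drainer mm [ -45.6 -139.6   31.1] F [-0.2  0.2 -0.4] q [-0.34  0.22  1.76 -0.    1.15 -0.3 ] w 0.02398474604157969
(-48, -2, 30, 0) world [0.501  0.0352 0.159 ] row [ 0.1376 -0.0023  0.0007] [0.4 0.1 0. ]
```

```bash
python3 -m crank '[[0.003,-0.003,0.001,0,0,0],[0.01,-0.003,0.001,0,0,0],[0.018,-0.003,0.001,0,0,0],[0.026,-0.003,0.001,0,0,0],[0.034,-0.003,0.001,0,0,0],[0.042,-0.003,0.001,0,0,0],[0.05,-0.003,0.001,0,0,0],[0.058,-0.003,0.001,0,0,0],[0.066,-0.003,0.001,0,0,0],[0.074,-0.003,0.001,0,0,0],[0.082,-0.003,0.001,0,0,0],[0.09,-0.003,0.001,0,0,0],[0.098,-0.003,0.001,0,0,0],[0.106,-0.003,0.001,0,0,0],[0.114,-0.003,0.001,0,0,0],[0.12,-0.003,0.001,0,0,0],[0.123,-0.003,0.001,0,0,0],[0.125,-0.003,0.001,0,0,0]]'; cat > cup.py <<'E'
from h import *
import sys
where();s=manip.get_state();im=viewer.get_image("wrist");cv2.imwrite(f"pics/{sys.argv[1]}.png",im["frame"])
w,*q=s["ee_rot"];T=np.eye(4);T[:3,:3]=R.from_quat([*q,w]).as_matrix();T[:3,3]=s["position"]
im["world_from_camera"]=T@im["mount"];M,o=D();L=(cloud(im)-o)@M*1000
x,y=float(sys.argv[2]),float(sys.argv[3])
hsv=cv2.cvtColor(im["frame"],cv2.COLOR_BGR2HSV)
m=(abs(L[...,2]-80)<4)&(abs(L[...,0]-x)<45)&(abs(L[...,1]-y)<45)&(hsv[...,2]>90)
n,lab,st,c=cv2.connectedComponentsWithStats(m.astype(np.uint8));k=1+st[1:,4].argmax();q=L[lab==k]
print("cup top",c[k],len(q),q.min(0).round(1),q.max(0).round(1),((q.min(0)+q.max(0))/2).round(1))
E
python3 cup.py w3 -48 20
```

```text
clock: 9.45
position: [0.4997, 0.0227, 0.1587]
ee_rot: [0.003, 0.722, 0.692, 0.001]
contact_force: [0.5, -2.0, 0.6]
width: 0.0239
clock 9.45 drainer mm [-48.7 -14.5  29.7] F [ 0.5 -2.   0.6] q [-0.09  0.22  1.78 -0.    1.14 -0.05] w 0.023869757713352164
cup top [319.70330905 229.92230914] 22242 [-76.2  -2.2  76. ] [-23.6  50.3  82.2] [-49.9  24.   79.1]
```

View pics/w3.png

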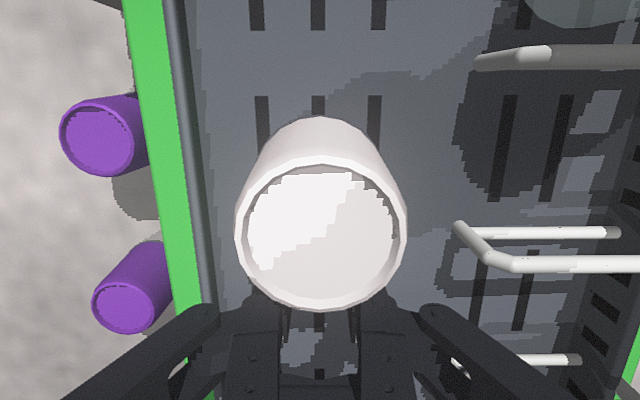

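Wrist view: the cup is upright between the fingertips at (320,230). Hoops are at rows about 262 (right, y=0) and 55 (y=76). I'll measure the gap from these in the same view.

```bash
cat >> cup.py <<'E'
h=(abs(L[...,2]-55)<4)&(L[...,0]>15)&(L[...,0]<70)&(hsv[...,1]<70)
for y0 in(0,76):
    b=h&(abs(L[...,1]-y0)<14)&(L[...,2]>50);print("hoop",y0,b.sum(),np.percentile(L[b],[5,50,95],axis=0).round(1).tolist() if b.sum() else "")
go(-48,0,30,0)
E
python3 cup.py w4 -48 20
```

```text
clock 9.5 drainer mm [-48.8 -14.3  29.7] F [-0.1 -0.2  1.5] q [-0.09  0.22  1.78 -0.    1.14 -0.05] w 0.02393305318184837
cup top [319.67545593 229.75756895] 22262 [-76.3  -2.1  76. ] [-23.7  50.5  82.1] [-50.   24.2  79. ]
hoop 0 2363 [[22.1, -2.2, 52.0], [44.2, 1.4, 55.1], [67.2, 3.5, 56.5]]
hoop 76 2568 [[20.8, 72.7, 52.1], [35.3, 75.7, 55.1], [49.7, 79.1, 56.7]]
(-48, 0, 30, 0) world [0.5011 0.0372 0.159 ] row [ 0.0143  0.0008 -0.0004] [0.4 0.1 0. ]
```

```bash
python3 -m crank '[[0.005,0,0,0,0,0],[0.01,0,0,0,0,0],[0.013,0,0,0,0,0],[0.0145,0,0,0,0,0],[0.0145,0,0,0,0,0]]'; python3 cup.py w5 -48 38; python3 -m crank '[[-0.02,0,0,0,0,0],[-0.035,0,0,0,0,0],[-0.035,0,-0.05,0,0,0],[-0.035,0,-0.1,0,0,0],[-0.035,0,-0.13,0,0,0],[-0.035,0,-0.13,0,0,0]]'; python3 - <<'E'
from h import *
where();go(-110,39,160,90);go(-105,39,30,90)
E
```

```text
clock: 10.18
position: [0.5003, 0.0377, 0.1585]
ee_rot: [0.003, 0.722, 0.692, 0.002]
contact_force: [-0.3, -1.1, 0.9]
width: 0.0241
clock 10.175 drainer mm [-48.9   0.5  29.5] F [-0.3 -1.1  0.9] q [-0.06  0.22  1.78 -0.    1.14 -0.02] w 0.024069690147435464
cup top [319.75769127 229.4639878 ] 22298 [-76.3  12.8  76. ] [-24.   65.5  82.2] [-50.2  39.2  79.1]
hoop 0 2261 [[22.2, -1.9, 51.9], [44.2, 1.7, 55.1], [67.4, 3.6, 56.6]]
hoop 76 2557 [[21.0, 72.9, 52.2], [37.3, 76.1, 55.3], [53.4, 88.6, 56.8]]
(-48, 0, 30, 0) world [0.5011 0.0372 0.159 ] row [-0.0004  0.0009 -0.0005] [0.4 0.1 0. ]
clock: 10.98
position: [0.4993, 0.0026, 0.291]
ee_rot: [0.005, 0.722, 0.692, 0.004]
contact_force: [-0.3, -0.4, -0.4]
width: 0.0239
clock 10.975 drainer mm [-48.3 -34.7 162. ] F [-0.3 -0.4 -0.4] q [-0.13  0.12  1.56 -0.    1.45 -0.09] w 0.02393904210552736
(-110, 39, 160, 90) world [0.4409 0.0788 0.289 ] row [ 0.0737 -0.0617  0.0011] [  0.5   0.6 -90. ]
(-105, 39, 30, 90) world [0.4459 0.0786 0.159 ] row [ 0.0739 -0.0582  0.1312] [  0.5   0.6 -90. ]
```

```bash
python3 -m crank '[[0.01,-0.02,0,0,0,-10],[0.02,-0.04,0,0,0,-20],[0.03,-0.063,0,0,0,-30],[0.04,-0.063,0,0,0,-40],[0.05,-0.063,0,0,0,-50],[0.06,-0.063,0,0,0,-60],[0.07,-0.063,0,0,0,-70],[0.074,-0.063,0,0,0,-80],[0.074,-0.063,0,0,0,-90],[0.074,-0.063,0,0,0,-90],[0.074,-0.063,0,0,0,-90]]'; python3 - <<'E'
from h import *
where();go(-110,39,32,90)
E
```

```text
clock: 12.35
position: [0.4391, 0.0791, 0.2892]
ee_rot: [0.005, 0.023, 1.0, -0.001]
contact_force: [0.3, -0.6, -0.0]
width: 0.0242
clock 12.35 drainer mm [-111.7   39.2  160.2] F [ 0.3 -0.6 -0. ] q [ 0.02  0.04  1.65 -0.    1.44 -1.5 ] w 0.02416699860794702
(-110, 39, 32, 90) world [0.4409 0.0788 0.161 ] row [-0.0004  0.      0.1282] [-0.1  0.6 -0.1]
```

```bash
python3 -m crank '[[0,0,0.05,0,0.6,0],[0,0,0.1,0,0.6,0],[0,0,0.128,0,0.6,0],[0,0,0.128,0,0.6,0],[0,0,0.128,0,0.6,0]]'; python3 cup.py w6 -48 38;python3 -c "
from h import *
go(24,39,32,90)"
```

```text
clock: 12.98
position: [0.4414, 0.0788, 0.1623]
ee_rot: [0.001, 0.023, 1.0, -0.001]
contact_force: [0.1, 1.2, 0.5]
width: 0.024
clock 12.975 drainer mm [-109.4   39.    33.3] F [0.1 1.2 0.5] q [ 0.02  0.14  1.87 -0.    1.13 -1.5 ] w 0.02398665817212042
(24, 39, 32, 90) world [0.5747 0.073  0.161 ] row [-0.1331  0.0004  0.0021] [-0.1  0.2 -0.2]Traceback (most recent call last):
  File "cup.py", line 9, in <module>
    n,lab,st,c=cv2.connectedComponentsWithStats(m.astype(np.uint8));k=1+st[1:,4].argmax();q=L[lab==k]
                                                                        ~~~~~~~~~~~~~~~^^
ValueError: attempt to get argmax of an empty sequence
```

View pics/w6.png

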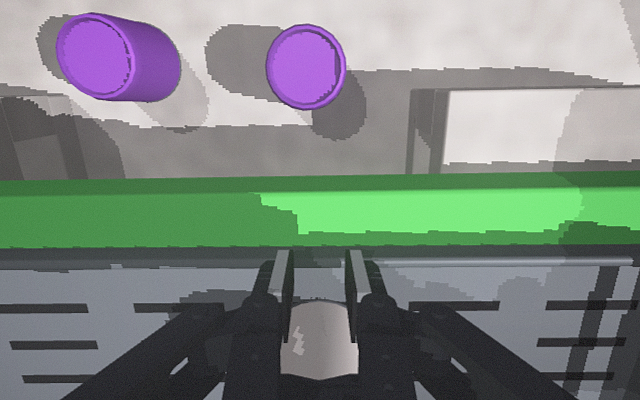

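The wrist camera now looks back towards the robot. The cup shows centred between the fingers at (320,345), and the purple cups are clear. I'll push towards the back.

```bash
python3 -m crank '[[-0.004,0,0.001,0,0,0],[-0.01,0,0.001,0,0,0],[-0.018,0,0.001,0,0,0],[-0.026,0,0.001,0,0,0],[-0.034,0,0.001,0,0,0],[-0.042,0,0.001,0,0,0],[-0.05,0,0.001,0,0,0],[-0.058,0,0.001,0,0,0],[-0.064,0,0.001,0,0,0],[-0.068,0,0.001,0,0,0],[-0.069,0,0.001,0,0,0]]'; python3 - <<'E'
from h import *
where();go(8,39,32,90);go(22,39,32,90)
im=viewer.get_image("side");cv2.imwrite("pics/s2.png",cv2.resize(im["frame"][110:270,290:410],(600,800)[:1]+(600,),interpolation=cv2.INTER_CUBIC))
M,o=D();L=(cloud(im)-o)@M*1000;m=(abs(L[...,2]-80)<4)&(abs(L[...,0]-0)<40)&(abs(L[...,1]-38)<35);hsv=cv2.cvtColor(im["frame"],cv2.COLOR_BGR2HSV);m&=(hsv[...,1]<60)&(hsv[...,2]>110)
print(m.sum(),np.percentile(L[m],[1,50,99],axis=0).round(1) if m.sum() else "")
E
```

```text
clock: 14.4
position: [0.5109, 0.0756, 0.1618]
ee_rot: [0.001, 0.023, 1.0, -0.001]
contact_force: [-0.9, 0.0, -0.2]
width: 0.0241
clock 14.4 drainer mm [-39.9  38.8  32.8] F [-0.9  0.  -0.2] q [ 0.01  0.24  1.74 -0.    1.16 -1.51] w 0.02413595034655906
(8, 39, 32, 90) world [0.5587 0.0737 0.161 ] row [-0.0479  0.0003  0.0009] [-0.1  0.2 -0.2]
(22, 39, 32, 90) world [0.5727 0.0731 0.161 ] row [-0.0619  0.0004  0.001 ] [-0.1  0.2 -0.2]
115 [[-22.8  10.4  76.1]
 [  3.2  35.5  77.8]
 [ 24.   64.5  81.8]]
```

View pics/s2.png

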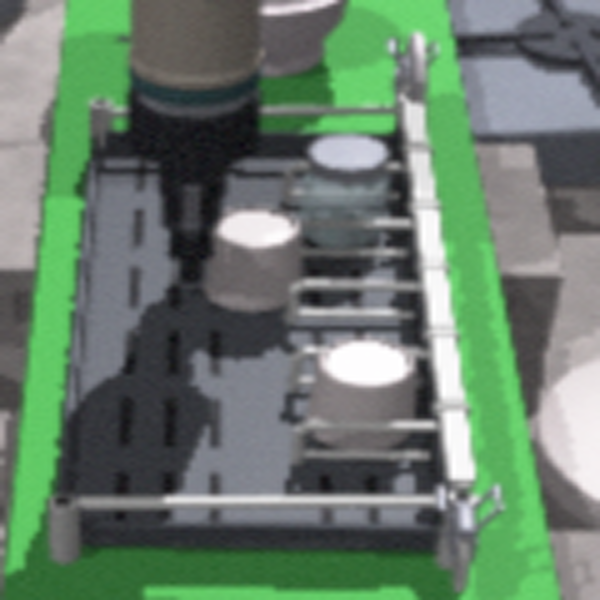

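Side view: the cup is upright at the third gap's mouth (255,255), next to the jar's gap, and centred at y about 38. I'll carry on inward.

```bash
python3 -m crank '[[-0.005,0,0,0,0,0],[-0.011,0,0,0,0,0],[-0.017,0,0,0,0,0],[-0.023,0,0,0,0,0],[-0.029,0,0,0,0,0],[-0.035,0,0,0,0,0],[-0.041,0,0.0005,0,0,0],[-0.046,0,0.0005,0,0,0],[-0.05,0,0.0005,0,0,0],[-0.05,0,0.0005,0,0,0]]'; python3 -c "
from h import *
where()"; python3 -m crank '[[-0.002,0,0,0,0,0],[-0.004,0,0,0,0,0],[-0.006,0,0,0,0,0],[-0.006,0,0,0,0,0]]';  python3 -c "
from h import *
where();go(22,39,32,90)"
```

```text
clock: 15.7
position: [0.5614, 0.0732, 0.1614]
ee_rot: [0.002, 0.023, 1.0, -0.001]
contact_force: [0.3, 1.0, 0.2]
width: 0.0239
clock 15.7 drainer mm [10.7 38.6 32.4] F [0.3 1.  0.2] q [ 0.01  0.31  1.64 -0.    1.19 -1.52] w 0.023862746047112835
clock: 16.2
position: [0.5677, 0.0729, 0.1615]
ee_rot: [0.002, 0.023, 1.0, -0.001]
contact_force: [-0.9, -0.2, 0.0]
width: 0.0238
clock 16.2 drainer mm [17.  38.6 32.5] F [-0.9 -0.2  0. ] q [ 0.01  0.32  1.63 -0.    1.19 -1.52] w 0.02382281806850688
(22, 39, 32, 90) world [0.5727 0.0731 0.161 ] row [-0.005   0.0004  0.0005] [-0.1  0.2 -0.2]
```

Not at the wall yet, so I'll go in 1–2 mm steps, watching the force.

```bash
c='from h import *
where()'; python3 -m crank '[[-0.002,0,0,0,0,0],[-0.004,0,0,0,0,0],[-0.004,0,0,0,0,0]]' >/dev/null; python3 -c "$c"; python3 -m crank '[[-0.001,0,0,0,0,0],[-0.0015,0,0,0,0,0],[-0.0015,0,0,0,0,0]]' >/dev/null; python3 -c "$c"; python3 -m crank '[[-0.001,0,0,0,0,0],[-0.0015,0,0,0,0,0],[-0.0015,0,0,0,0,0]]'>/dev/null;  python3 -c "$c"
```

```text
clock 16.575 drainer mm [21.3 38.6 32.5] F [-0.7  0.4  0.2] q [ 0.01  0.32  1.62 -0.    1.2  -1.52] w 0.024094270519450053
clock 16.95 drainer mm [22.9 38.6 32.5] F [-0.4  0.9 -0.6] q [ 0.01  0.32  1.61 -0.    1.2  -1.52] w 0.024062895047646908
clock 17.325 drainer mm [24.4 38.6 32.5] F [-0.7 -0.1 -0.7] q [ 0.01  0.33  1.61 -0.    1.2  -1.52] w 0.023838056608484818
```

```bash
c='from h import *
where()'; python3 -m crank '[[-0.001,0,0,0,0,0],[-0.0015,0,0,0,0,0],[-0.0015,0,0,0,0,0]]' >/dev/null; python3 -c "$c"; python3 -m crank '[[-0.001,0,0,0,0,0],[-0.0015,0,0,0,0,0],[-0.0015,0,0,0,0,0]]' >/dev/null; python3 -c "$c";  python3 - <<'E'
from h import *
for n in("side","scene"):
    im=viewer.get_image(n);M,o=D();L=(cloud(im)-o)@M*1000;hsv=cv2.cvtColor(im["frame"],cv2.COLOR_BGR2HSV)
    for y in(38,-114):
        m=(abs(L[...,2]-79)<3)&(abs(L[...,0]-60)<32)&(abs(L[...,1]-y)<35)&(hsv[...,1]<60)&(hsv[...,2]>110)
        print(n,y,m.sum(),np.percentile(L[m],[1,50,99],axis=0).round(1).tolist() if m.sum() else "")
E
```

```text
clock 17.7 drainer mm [24.8 38.6 32.3] F [-4.9  0.4  1.8] q [ 0.01  0.33  1.61 -0.    1.2  -1.52] w 0.023833470108895714
clock 18.075 drainer mm [24.9 38.6 32.3] F [-6.2  0.1  3. ] q [ 0.01  0.33  1.6  -0.    1.21 -1.52] w 0.02399127911056429
side 38 105 [[47.0, 13.0, 76.1], [65.2, 36.6, 78.0], [89.0, 62.3, 81.3]]
side -114 151 [[35.0, -140.7, 76.1], [57.5, -115.5, 77.8], [83.6, -89.3, 80.6]]
scene 38 89 [[39.5, 15.7, 76.1], [65.0, 42.4, 78.2], [89.6, 69.2, 81.7]]
scene -114 64 [[35.2, -137.1, 76.1], [57.6, -110.6, 77.7], [84.3, -82.9, 81.5]]
```

The tool stopped at x=24.8 and the force rose to about 6 N: the cup is home. Drawing back.

```bash
python3 -m crank '[[0.005,0,0,0,0,0],[0.015,0,0,0,0,0],[0.035,0,0,0,0,0],[0.06,0,0,0,0,0],[0.09,0,0,0,0,0],[0.12,0,0,0,0,0],[0.12,0,-0.05,0,0,0],[0.12,0,-0.11,0,0,0],[0.15,0,-0.16,0,0,0],[0.15,0,-0.16,0,0,0],[0.15,0,-0.16,0,0,0]]'; python3 - <<'E'
from h import *
where()
for n in("side","scene"):
    im=viewer.get_image(n);M,o=D();L=(cloud(im)-o)@M*1000;hsv=cv2.cvtColor(im["frame"],cv2.COLOR_BGR2HSV)
    if n=="side": cv2.imwrite("pics/s3.png",cv2.resize(im["frame"][90:270,270:410],(700,600),interpolation=cv2.INTER_CUBIC))
    for y in(38,-114):
        m=(abs(L[...,2]-79)<3)&(abs(L[...,0]-60)<32)&(abs(L[...,1]-y)<35)&(hsv[...,1]<60)&(hsv[...,2]>110)
        print(n,y,m.sum(),np.percentile(L[m],[1,50,99],axis=0).round(1).tolist() if m.sum() else "")
    m=(abs(L[...,2]-96)<4)&(abs(L[...,0]-55)<35)&(abs(L[...,1]-114)<40);print("jar",np.median(L[m],axis=0).round(1))
E
```

```text
clock: 19.55
position: [0.4258, 0.0798, 0.321]
ee_rot: [0.0, 0.023, 1.0, -0.001]
contact_force: [0.9, -1.2, -0.7]
width: 0.0238
clock 19.55 drainer mm [-125.1   39.3  192. ] F [ 0.9 -1.2 -0.7] q [ 0.03  0.02  1.6  -0.    1.52 -1.5 ] w 0.023809564046789813
side 38 99 [[38.9, 9.3, 76.0], [65.3, 38.6, 77.7], [88.9, 62.1, 81.8]]
side -114 152 [[34.8, -139.7, 76.0], [59.7, -115.4, 77.8], [83.8, -88.5, 81.9]]
jar [ 55.3 111.4  95.7]
scene 38 68 [[41.1, 16.7, 76.1], [64.6, 41.0, 78.9], [89.4, 65.6, 81.7]]
scene -114 58 [[34.0, -136.1, 76.3], [58.8, -106.5, 78.1], [83.0, -85.3, 81.8]]
jar [ 56.1 116.4  95.1]
```

View pics/s3.png

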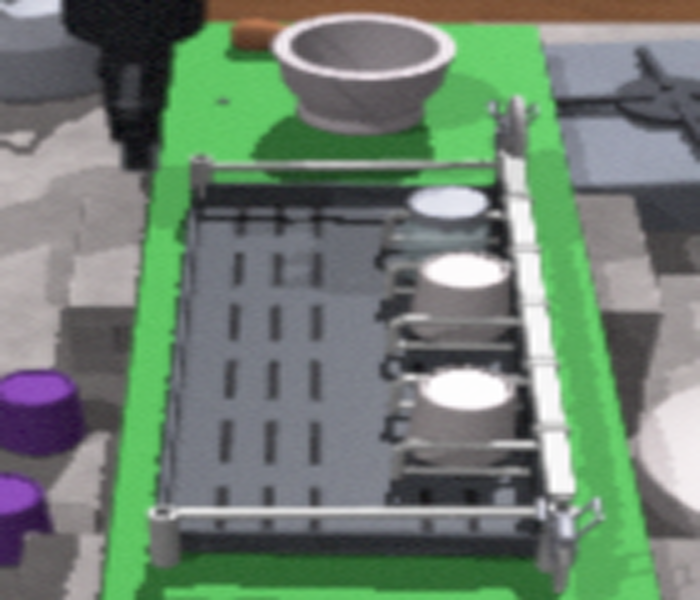

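The cup is upright in the third gap (465,290) next to the jar's gap, and it did not move when I drew back. The jar and the other cup are where they were, and the arm is clear.

```bash
python3 -c "
from rig import job
print(job.sign_off())"
```

```text
the job is handed in; nothing more can be done
None
```

The job is done and handed in at about 20 s on the robot's clock. The cup stands upright in the third gap from the lid end, pushed home, and the arm is clear of everything.

- **Count:** The lid is pinned at the drainer's +y end. I ran the closed fingertip along the rail from there, behind gaps 1, 2 and 3. It pressed about 3 mm down, with 3.3–3.6 N of contact at each reading, and then lifted off.
- **Push:** I pushed the cup 115 mm left along the ledge with two fingertips set a little apart. I then went round to the front and pushed it straight into the third gap. The finger stopped advancing and the force rose to about 6 N, which I took as the back wall.
- **Last checks:** After drawing back, the cup was at drainer (65, 39) mm and had not moved. The jar and the other cup were where they had been.
- **Disagreement:** In my frame the cup's final x reads about 65 mm, against the nominal 61 mm. The fixed cameras and the wrist camera placed the rail 4–5 mm apart in x, and I had set my frame between them. The fixed cameras' own frame gives about 61.5 mm, and the force stop also says the cup is home.

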